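# Pack the dried tackle into the tray in reverse order

## Task

The four pieces of tackle standing in a row in the cups of the aluminium drying rack are to be packed into the red tackle-box tray, one to a compartment, upright, in the reverse order: seen from the robot, the piece at the left end of the rack goes into the compartment at the right end of the tray, the second from the left into the second from the right, and so on. Set each piece down in its compartment rather than dropping it, and leave all four standing there.

Things in the scene. Friction and masses are not known exactly. Their poses are not given: they have to be found in the camera images.
- spool: black plastic line spool wound with grey line: flanges 40 mm across, wound body about 37 mm, 48 mm high, about 50 g. Loose, stands upright in a cup of the rack (which one changes); origin at the centre of its underside, z up along its axis, yaw meaningless.
- weight: dark metal casting weight: a cylinder 30 mm across up to 34 mm above its underside, then tapering to a blunt point at 52 mm with a small brass wire loop up to 62 mm, about 110 g. Loose, stands upright in a cup of the rack (which one changes); origin at the centre of its underside, z up along its axis, yaw meaningless.
- jar: round green plastic bait jar with a grey screw cap: 38 mm across (cap 37 mm), 55 mm high, about 70 g. Loose, stands upright in a cup of the rack (which one changes); origin at the centre of its underside, z up along its axis, yaw meaningless.
- bung: orange plastic bung float: foot 26 mm across, widening to 34 mm from 9 to 36 mm above its underside, then tapering to 53 mm, thin black stem up to 68 mm, about 30 g. Loose, stands upright in a cup of the rack (which one changes); origin at the centre of its underside, z up along its axis, yaw meaningless.
- cup_spool: the cup in which the spool stands at the start: one of four like square white plastic cups fixed on the rack, 54 x 54 mm outside, 14 mm high, walls 3 mm; origin under its centre, on the rack's strip; inside floor 3 mm above the origin, x, y and z axes as the rack's. It stays where it is and marks the place from which that piece came
- cup_weight: the cup in which the casting weight stands at the start: one of four like square white plastic cups fixed on the rack, 54 x 54 mm outside, 14 mm high, walls 3 mm; origin under its centre, on the rack's strip; inside floor 3 mm above the origin, x, y and z axes as the rack's. It stays where it is and marks the place from which that piece came
- cup_jar: the cup in which the jar stands at the start: one of four like square white plastic cups fixed on the rack, 54 x 54 mm outside, 14 mm high, walls 3 mm; origin under its centre, on the rack's strip; inside floor 3 mm above the origin, x, y and z axes as the rack's. It stays where it is and marks the place from which that piece came
- cup_bung: the cup in which the bung float stands at the start: one of four like square white plastic cups fixed on the rack, 54 x 54 mm outside, 14 mm high, walls 3 mm; origin under its centre, on the rack's strip; inside floor 3 mm above the origin, x, y and z axes as the rack's. It stays where it is and marks the place from which that piece came
- rack: fixed aluminium rack: strip 62 x 262 mm on two feet, its top 36 mm above the table, with four cups in a row at y = +90, +30, -30, -90 mm (x = 0); cup rims 50 mm and pieces' undersides 39 mm above the table. Origin on the table under its centre; +y along the row to the robot's left, +x away from the robot, yaw within 0.22 rad. Rack or tray may be the nearer to the robot.
- tray: fixed red plastic tray, empty at the start: 64 x 244 mm, 16 mm high, floor 4 mm thick, walls 4 mm, four open compartments 56 x 56 mm inside, in a row, centres at y = +90, +30, -30, -90 mm (x = 0). Origin on the table under its centre; +y along the row to the robot's left, +x away from the robot, yaw within 0.22 rad.
Things that resemble listed ones, but are neither listed nor needed, are in the scene too. Leave any blue look-alike of the spool alone.

How it is judged:
By the outcome, as a careful person would: the job done as asked, in the order asked, and still so for the second after the job is handed in, with the robot touching nothing.
It also fails if it takes over 99 s, if anything falls off the work surface, if the arm or the gripper's body presses on something with over 40 N, if the wrist force passes 120 N, or if a joint passes its speed limit or range.

## Robot

A 6-joint arm with a two-finger parallel gripper is mounted at the origin on the work surface. World frame = base frame: x ahead of the robot, y to its left, z up, the work surface at z = 0. Lengths are in m, angles in rad, forces in N, time in s.
With the tool pointing down it reaches from about 0.3 to 0.875 m from the base axis. Payload 6.4 kg.
Tool frame: the origin (TCP) lies at the very end of the fingers, on their centre line; the grasp point (between the pads) lies 19 mm behind it; z points along the fingers, y is the line along which they close (so a half turn about z gives the same grasp; the last joint's range is limited). The gripper opens to 85 mm and grips with 20 to 120 N. Pads are 22 mm wide; open, the fingers measure 114 mm over their backs; the gripper's body (76 mm by 85 mm) begins 54 mm behind the grasp point. The pads swing forward as they close: fully open they stand 13 mm farther back than shut.
Start: joints at [-0.206, 0.181, 1.607, -0, 1.354, -0.206], TCP at [0.575, 0, 0.231] pointing down, gripper open.
Joint ranges: [-2.99, 2.99], [-0.89, 2.07], [0.3, 2.58], [-1.14, 4.28], [0, 2.63], [-3.12, 3.12]. Speed limits (rad/s): [2.57, 2.57, 3.01, 3.14, 3.14, 3.14].

## Interface

Orientations are given as [roll, pitch, yaw] about the fixed x, y, z axes, in that order (R = Rz(yaw) Ry(pitch) Rx(roll)).
In Python, from plant import sense, snapshot, camera_model, job_done, search_frame, cut_out, place_of gives the robot as it stands. The module is installed in compiled form; this text tells all that it offers.
- The arm moves only by the tool servo_tool, never from a script. Its argument "rows" is one flat list of numbers, 6 for each row, row after row: the shift along the world's x, y, z normalised to -1 to 1, where 1 is 0.6 m, then the turn, a rotation vector about the world's x, y, z normalised to -1 to 1, where 1 is 30 degrees. In form: [tx, ty, tz, wx, wy, wz, tx, ty, tz, wx, wy, wz, ...]. A call has exactly 5 rows; each row shifts and turns the commanded pose from where the row before left it; what a row does not reach is not made up. A row lasts 1/8 s, in which the tool goes at most 62.5 mm and 10.7 degrees, less where a joint would pass 70% of its speed; a pose out of reach is approached as far as the arm can. A call with a number of a shift or a turn outside -1 to 1 is refused whole. A call with a gripper value outside its range is refused whole. "hand" is the opening, from 0 (shut) to 1 (fully open), set as the call begins (left out, the last holds). The fingers move at their own pace and stop on an object; "force" is the grip in N (left out, the last holds). Time passes only in rows, so rows that do not move let the fingers close, or fill a call up. It gives the time, the measured TCP pose, the force, the opening and the grip force at its end, in the units of the state.
- sense(): the state, without advancing time (a new reading comes with each control period).
- snapshot(name): name is "scene" or "side" or "wrist"; returns (picture, depth): 400x640x3 uint8, red, green, blue; 400x640 float32, m along the optical axis (not along the pixel's ray), 0 where there is no reading.
- camera_model(name): a dict with "fov_y" (degrees; the focal length in pixels is half the picture's height over the tangent of half this angle, whatever the lens; pixels are square), "cx", "cy" (the principal point, pixels), "eye" and "orientation" of the camera in the world; the wrist camera has in their place "mount" (4x4, takes a point from camera to tool coordinates, whose origin is the TCP and whose axes are the flange's). Camera axes: x right, y down, z forward; pixel columns grow to the right and rows downward; lengths in m; the calibration is good to about 2 mm. A picture is of the moment at which its call begins: read the wrist's pose just before it. camera_model takes no time and is no camera call.
- job_done(): hands the job in; it is judged then, once.
Trained networks look in the newest picture that a camera, given by its name, has taken for a name from the list of things; names that differ only in an ending like _2 or _b are one class to them, and where a whole thing is asked for, a point or a joint stands for the part that bears it (a point fixed in the world has none). Each returns a list of dicts, best first, with "conf" (0 to 1); they miss things now and then, are a little off and sometimes report something else, mostly with a low value. They report only what shows in the picture. A call takes as long as a camera call. They do not tell look-alikes from the thing itself.
- search_frame(camera, name): "at" ([row, column] in pixels, amid what is visible of it).
- cut_out(camera, name): "region" (400x640 bool, what is visible of it) and "at" ([row, column] in pixels, amid what is visible of it).
- place_of(camera, name): "at" ([row, column] in pixels: a listed point, or the origin of a listed thing).
The state is a dict: "t": time; "q": joint angles; "joint_vel": joint speeds; "joint_torque": joint torques, N m; "tool_pos": TCP position; "orientation": TCP orientation; "contact_force": force on the tool from outside, world axes, zero at the start; "ft_torque": the same for the moment, N m; "width": opening from 0.0 (shut) to 1.0 (fully open); "grip_force": force on a finger pad.
Only numpy, scipy, OpenCV 4.12 (cv2) and the standard library are available. Lean on these libraries where they do the work, as an engineer would, in place of code of your own. Each camera call takes 0.05 s, during which the arm holds its last target. There are 200 camera calls.

## Working session

There is one attempt and no reset: what is moved stays moved. The work goes in short steps, Python scripts to look and compute and a tool call to move; the robot and the scene stay as the last step left them, time stands still between calls to the robot, and variables do not carry over. Pictures are saved under pics/ and viewed, at most 14 in all, crops included, and the job is handed in when it is done.

Besides the shell and the picture viewer there is one more tool, called after "Call:" as name(argument=value, ...) on one line, values as JSON. servo_tool: Moves the arm, as the interface text tells. Scaled input: -1 to 1 covers 0.6 m each way for a shift and 30 degrees each way for a turn. Its arguments: {"type":"object","properties":{"rows":{"type":"array"},"hand":{"type":"number"},"force":{"type":"number"}},"required":["rows"]}

```bash
mkdir -p pics; cat > h.py <<'E'
import numpy as np, cv2
from plant import *
from scipy.spatial.transform import Rotation as R
def cam(name, s=None):
    m=camera_model(name); f=200/np.tan(np.radians(m["fov_y"])/2)
    if "mount" in m:
        s=s or sense(); T=np.eye(4); T[:3,:3]=R.from_euler('xyz',s["orientation"]).as_matrix(); T[:3,3]=s["tool_pos"]
        T=T@np.array(m["mount"])
    else:
        T=np.eye(4); o=np.array(m["orientation"]); T[:3,:3]=o if o.shape==(3,3) else R.from_euler('xyz',o).as_matrix(); T[:3,3]=m["eye"]
    return f,m["cx"],m["cy"],T
def cloud(c,d):
    f,cx,cy,T=c; v,u=np.mgrid[:400,:640]
    p=np.stack([(u-cx)/f*d,(v-cy)/f*d,d],-1); w=p@T[:3,:3].T+T[:3,3]; w[d<=0]=np.nan; return w
def proj(c,p):
    f,cx,cy,T=c; q=T[:3,:3].T@(np.array(p)-T[:3,3]); return q[1]/q[2]*f+cy,q[0]/q[2]*f+cx
def onz(c,rc,z):
    f,cx,cy,T=c; r=T[:3,:3]@np.array([(rc[1]-cx)/f,(rc[0]-cy)/f,1]); return T[:3,3]+r*(z-T[2,3])/r[2]
E
python3 - <<'E'
from h import *
print(sense()); 
for n in ["scene","side","wrist"]:
    print(n,camera_model(n)); c=cam(n); p,d=snapshot(n); cv2.imwrite(f"pics/{n}0.png",p[:,:,::-1]); np.savez(f"pics/{n}0.npz",p=p,d=d)
    for k in ["spool","weight","jar","bung","rack","tray"]:
        try:
            r=place_of(n,k); print(k,[(np.round(x["at"]).tolist(),round(x["conf"],2),np.round(onz(c,x["at"],0.039 if k not in("rack","tray") else 0.0),3).tolist()) for x in r[:3]])
        except Exception as e: print(k,e)
E
```

```text
{'t': 0.0, 'q': array([-2.06311790e-01,  1.81575888e-01,  1.60804793e+00,  8.91962776e-06,
        1.35380608e+00, -2.06324454e-01]), 'joint_vel': array([-0.00024208,  0.00095663,  0.00025506, -0.0006324 ,  0.00119617,
       -0.00120534]), 'joint_torque': array([ 3.41415571e-04, -4.44869328e+01, -3.51340663e+01, -2.51131587e-04,
        9.11703974e-03,  3.43231875e-05]), 'tool_pos': array([5.74423156e-01, 1.34291287e-04, 2.30345279e-01]), 'orientation': array([-3.13979616e+00, -3.84907205e-04,  1.57080672e+00]), 'contact_force': array([-0.10911643, -0.11137313,  1.00783624]), 'ft_torque': array([-0.04485579,  0.003647  , -0.01316838]), 'grip_force': 0.0, 'width': 1.0000742411931092}
scene {'fov_y': 44.36775482768884, 'cx': 325.75623336431323, 'cy': 199.8660751719326, 'eye': array([ 1.08960706, -0.03703891,  0.68904814]), 'orientation': array([-2.45948293,  0.01035981,  1.42531322])}
spool [([254.0, 458.0], 0.81, [0.706, 0.221, 0.039]), ([229.0, 349.0], 0.6, [0.632, 0.061, 0.039]), ([251.0, 273.0], 0.38, [0.657, -0.064, 0.039])]
weight [([252.0, 271.0], 0.96, [0.657, -0.068, 0.039])]
[... 1062 characters left out ...]
ray([[-1.59872352e-04, -9.65809498e-01, -2.59252749e-01,
         6.56608391e-02],
       [ 9.99999650e-01, -3.67204236e-04,  7.51301746e-04,
         4.05288146e-04],
       [-8.20813070e-04, -2.59252538e-01,  9.65809219e-01,
        -1.42669904e-01],
       [ 0.00000000e+00,  0.00000000e+00,  0.00000000e+00,
         1.00000000e+00]])}
spool [([116.0, 378.0], 0.97, [0.637, 0.058, 0.039])]
weight [([226.0, 394.0], 0.81, [0.661, -0.061, 0.039])]
jar [([58.0, 367.0], 0.73, [0.623, 0.114, 0.039])]
bung [([173.0, 385.0], 0.81, [0.647, -0.0, 0.039])]
rack [([144.0, 372.0], 0.61, [0.638, 0.026, 0.0])]
tray [([228.0, 392.0], 0.66, [0.667, -0.078, 0.0]), ([137.0, 216.0], 0.57, [0.458, 0.035, 0.0])]
```

```bash
python3 - <<'E'
from h import *
a=[np.load(f"pics/{n}0.npz") for n in ("scene","side","wrist")]
C=[cam("scene"),cam("side"),cam("wrist")]
for n,z,c in zip(("scene","side","wrist"),a,C):
    p=z["p"].astype(int); w=cloud(c,z["d"]); X,Y,Z=w[...,0],w[...,1],w[...,2]
    red=(p[...,0]>110)&(p[...,1]<80)&(p[...,2]<80)&(abs(X-.46)<.09)&(abs(Y-.03)<.18)&(Z<.03)
    white=(p.min(-1)>150)&(Z>.043)&(Z<.056)&(abs(X-.64)<.08)
    for nm,m in (("tray",red),("cups",white)):
        if m.sum()<50: print(n,nm,m.sum()); continue
        r=cv2.minAreaRect(w[m][:,:2].astype(np.float32)*1000)
        print(n,nm,m.sum(),"rect",np.round(r[0],1),np.round(r[1],1),round(r[2],2),"z",np.round(np.nanpercentile(Z[m],[5,50,95]),4))
    # object tops
    for nm,g in (("jar",(.625,.113)),("spool",(.637,.06)),("bung",(.646,0)),("weight",(.656,-.064))):
        m=(abs(X-g[0])<.028)&(abs(Y-g[1])<.028)&(Z>.06)
        if m.sum(): print(n,nm,m.sum(),"mid",np.round((np.nanpercentile(X[m],[2,98])),4),np.round(np.nanpercentile(Y[m],[2,98]),4),"zmax",round(np.nanpercentile(Z[m],98),4))
i=np.vstack([a[0]["p"][100:320,120:520],a[1]["p"][100:320,120:520]])
cv2.imwrite("pics/v1.png",cv2.resize(i,None,fx=1.36,fy=1.36)[:,:,::-1])
E
```

```text
scene tray 2541 rect [459.5  33.3] [243.3  65.5] 86.6 z [0.0033 0.0057 0.0177]
scene cups 498 rect [617.8 131.4] [ 55.8 447.9] 11.57 z [0.0495 0.0517 0.0543]
scene jar 651 mid [0.6062 0.6404] [0.0935 0.1278] zmax 0.0965
scene spool 622 mid [0.6183 0.6543] [0.0372 0.0719] zmax 0.0898
scene bung 1729 mid [0.6219 0.6612] [-0.0153  0.0109] zmax 0.3486
scene weight 368 mid [0.6545 0.6733] [-0.0768 -0.0503] zmax 0.1
side tray 3866 rect [458.7  32.6] [245.7  63. ] 86.9 z [0.0014 0.0034 0.0149]
side cups 131 rect [620.  131.7] [ 53.  449.3] 11.76 z [0.0484 0.0502 0.0515]
side jar 518 mid [0.604  0.6379] [0.0923 0.1257] zmax 0.0938
side spool 517 mid [0.6176 0.6521] [0.0355 0.0709] zmax 0.0868
side bung 1525 mid [0.6182 0.6544] [-0.0188  0.008 ] zmax 0.3378
side weight 386 mid [0.6447 0.6698] [-0.0788 -0.0593] zmax 0.0956
wrist tray 10653 rect [460.7  35.4] [243.6  63.3] 86.8 z [0.0028 0.0042 0.0164]
wrist cups 489 rect [643.2  27.8] [ 53.8 233.5] 12.72 z [0.0487 0.05   0.0514]
wrist jar 2008 mid [0.6052 0.6393] [0.0953 0.1294] zmax 0.0955
wrist spool 1720 mid [0.6188 0.6547] [0.0389 0.0746] zmax 0.0887
wrist bung 16600 mid [0.6182 0.6489] [-0.0095  0.0137] zmax 0.3228
wrist weight 785 mid [0.6459 0.6711] [-0.07   -0.0473] zmax 0.0994
```

View pics/v1.png

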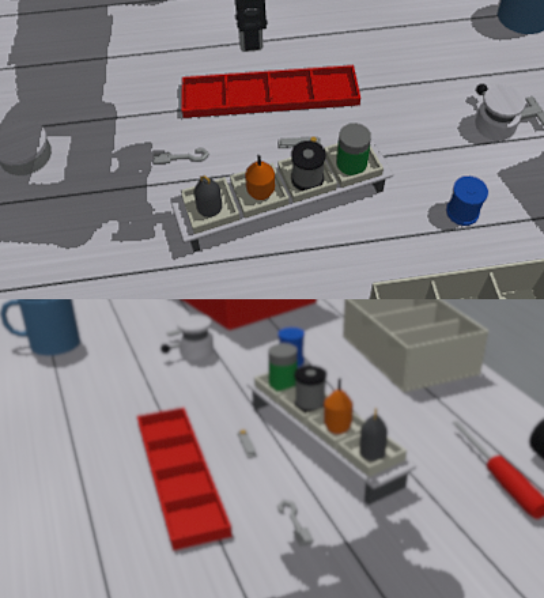

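View pics/wrist0.png

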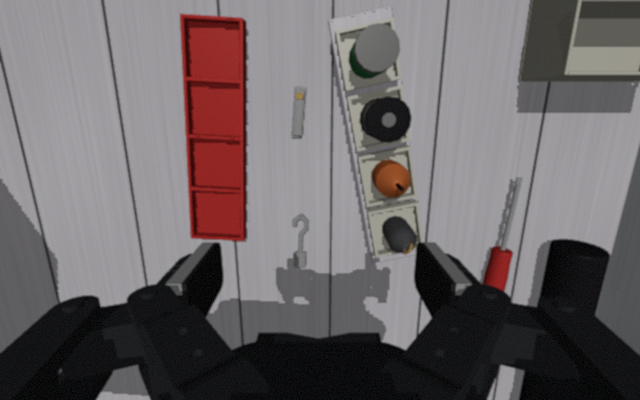

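Call:
servo_tool(rows=[0.016,0.037,-0.032,0,0,0,0.016,0.037,-0.032,0,0,0,0.016,0.037,-0.032,0,0,0,0.016,0.037,-0.032,0,0,0,0.016,0.037,-0.032,0,0,0], hand=0.9, force=25)

```text
t: 1.68
tool_pos: [0.6233, 0.1118, 0.1347]
orientation: [3.141, 0.0, 1.571]
contact_force: [-0.5, -0.5, 0.4]
width: 0.898
grip_force: 0.0
```

Call:
servo_tool(rows=[-0.001,-0.001,-0.04,0,0,0,0,0,-0.04,0,0,0,0,0,-0.04,0,0,0,0,0,-0.0165,0,0,0,0,0,0,0,0,0])

```text
t: 2.3
tool_pos: [0.6221, 0.1104, 0.0529]
orientation: [-3.14, -0.0, 1.571]
contact_force: [-0.6, -1.3, 0.4]
width: 0.903
grip_force: 0.0
```

```bash
python3 - <<'E'
from h import *
p,d=snapshot("side"); cv2.imwrite("pics/s1.png",cv2.resize(p[90:270,220:460],None,fx=3,fy=3)[:,:,::-1])
E
```

```text
(no output)
```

View pics/s1.png

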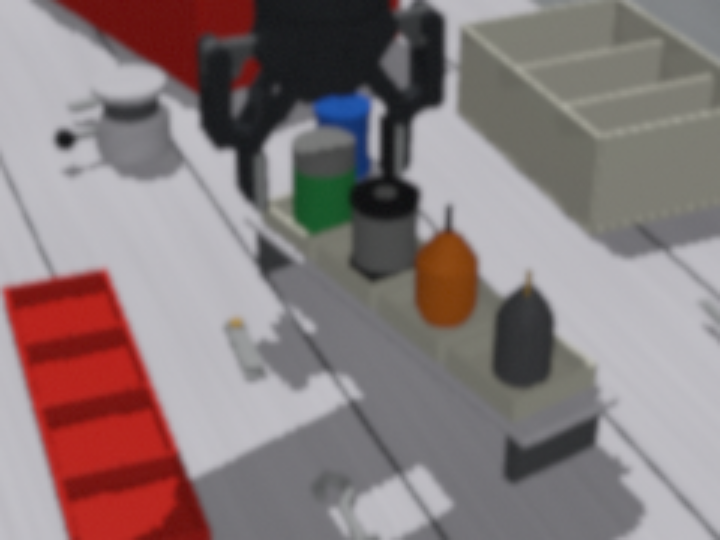

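The jar (crop px ~(180,325)) stands between the open fingers (px ~250 and ~395), which are clear of the cup. Now I close on it.

Call:
servo_tool(rows=[0,0,0,0,0,0,0,0,0,0,0,0,0,0,0,0,0,0,0,0,0,0,0,0,0,0,0,0,0,0], hand=0.3, force=25)

```text
t: 2.98
tool_pos: [0.6231, 0.1104, 0.0545]
orientation: [3.14, 0.0, 1.571]
contact_force: [-1.6, -0.3, 6.4]
width: 0.437
grip_force: 25.4
```

Call:
servo_tool(rows=[0,0,0.01,0,0,0,0,0,0.03,0,0,0,0,0,0.04,0,0,0,0,0,0.04,0,0,0,0,0,0.017,0,0,0])

```text
t: 3.6
tool_pos: [0.6236, 0.1104, 0.1383]
orientation: [3.138, 0.0, 1.571]
contact_force: [0.4, -0.5, -1.1]
width: 0.432
grip_force: 25.3
```

Call:
servo_tool(rows=[-0.04,-0.04,0,0,0,0,-0.07,-0.07,0,0,0,0,-0.075,-0.075,0,0,0,0,-0.06,-0.06,0,0,0,0,-0.0365,-0.0325,0,0,0,0])

```text
t: 4.22
tool_pos: [0.4524, -0.0564, 0.1355]
orientation: [-3.141, 0.0, 1.569]
contact_force: [0.2, -0.3, -1.5]
width: 0.436
grip_force: 25.4
```

Call:
servo_tool(rows=[0,0,-0.04,0,0,0,0,0,-0.04,0,0,0,0,0,-0.04,0,0,0,0,0,0,0,0,0,0,0,0,0,0,0])

```text
t: 4.85
tool_pos: [0.4548, -0.0554, 0.0643]
orientation: [3.141, 0.0, 1.571]
contact_force: [-0.3, -0.2, -0.4]
width: 0.436
grip_force: 25.4
```

```bash
python3 - <<'E'
from h import *
out=[]
for n in ("side","scene"):
    c=cam(n);p,d=snapshot(n); r,q=[int(x) for x in proj(c,(.455,-.03,.04))]
    out.append(cv2.resize(p[max(r-80,0):r+80,q-130:q+130],(780,480))[:298] if 0 else cv2.resize(p[max(r-60,0):max(r-60,0)+120,q-100:q+100],(500,300)))
    print(sense()["tool_pos"])
cv2.imwrite("pics/s2.png",np.vstack(out)[:,:,::-1])
E
```

```text
[ 0.45510915 -0.05551877  0.0646493 ]
[ 0.45519881 -0.05557014  0.06473361]
```

View pics/s2.png

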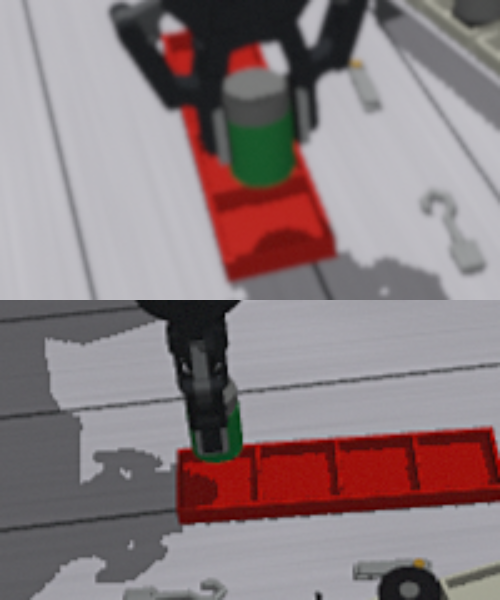

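Call:
servo_tool(rows=[0,0,-0.03,0,0,0,0,0,-0.03,0,0,0,0,0,-0.01,0,0,0,0,0,-0.004,0,0,0,0,0,0,0,0,0])

```text
t: 5.58
tool_pos: [0.4549, -0.0555, 0.0198]
orientation: [3.141, 0.0, 1.571]
contact_force: [-0.9, 0.4, 0.1]
width: 0.431
grip_force: 25.5
```

Call:
servo_tool(rows=[0,0,-0.001,0,0,0,0,0,-0.001,0,0,0,0,0,0,0,0,0,0,0,0,0,0,0,0,0,0,0,0,0])

```text
t: 6.2
tool_pos: [0.455, -0.0555, 0.0194]
orientation: [3.141, 0.001, 1.571]
contact_force: [-4.5, 1.5, 11.7]
width: 0.434
grip_force: 26.6
```

Call:
servo_tool(rows=[0,0,0.001,0,0,0,0,0,0,0,0,0,0,0,0,0,0,0,0,0,0,0,0,0,0,0,0,0,0,0])

```text
t: 6.82
tool_pos: [0.4549, -0.0555, 0.0194]
orientation: [3.141, 0.0, 1.571]
contact_force: [-2.6, 0.6, 7.2]
width: 0.435
grip_force: 26.0
```

Call:
servo_tool(rows=[0,0,0,0,0,0,0,0,0,0,0,0,0,0,0,0,0,0,0,0,0,0,0,0,0,0,0,0,0,0], hand=0.8)

```text
t: 7.45
tool_pos: [0.4543, -0.0553, 0.0185]
orientation: [-3.141, -0.0, 1.571]
contact_force: [0.1, -1.0, 0.3]
width: 0.797
grip_force: 0.0
```

Call:
servo_tool(rows=[0,0,0.03,0,0,0,0,0,0.05,0,0,0,0,0,0.05,0,0,0,0,0,0.05,0,0,0,0,0,0.02,0,0,0])

```text
t: 8.07
tool_pos: [0.4553, -0.0556, 0.1403]
orientation: [3.139, 0.001, 1.571]
contact_force: [0.2, 0.7, -0.3]
width: 0.8
grip_force: 0.0
```

```bash
cat > fit.py <<'E'
from h import *
import sys
# fit circle centres from body pixels, z-limited, by wrist+scene+side clouds
for n in ("wrist","side","scene"):
    c=cam(n);s=sense();p,d=snapshot(n);w=cloud(c,d);X,Y,Z=w[...,0],w[...,1],w[...,2]
    cv2.imwrite(f"pics/{sys.argv[1]}_{n}.png",p[:,:,::-1])
    for nm,g,z0,z1,r in (("jar_tray",(.455,-.056),.015,.055,.019),("spool",(.636,.055),.055,.084,.0185),("bung",(.647,-.004),.053,.075,.017),("weight",(.659,-.064),.053,.073,.015)):
        m=(np.hypot(X-g[0],Y-g[1])<.027)&(Z>z0)&(Z<z1)
        if m.sum()<30: print(n,nm,m.sum());continue
        from scipy.optimize import least_squares
        P=w[m]; f=least_squares(lambda o:np.hypot(P[:,0]-o[0],P[:,1]-o[1])-r,g,loss="soft_l1",f_scale=.001)
        print(n,nm,m.sum(),np.round(f.x,4),"res",round(float(np.median(abs(f.fun))),4))
print(sense()["tool_pos"],sense()["contact_force"])
E
python3 fit.py a
```

```text
wrist jar_tray 402 [ 0.4557 -0.0528] res 0.0002
wrist spool 2103 [0.6371 0.0567] res 0.0003
wrist bung 1316 [ 6.475e-01 -6.000e-04] res 0.0003
wrist weight 974 [ 0.6605 -0.0619] res 0.0003
side jar_tray 586 [ 0.4551 -0.0533] res 0.0005
side spool 324 [0.6365 0.0552] res 0.0006
side bung 261 [ 0.6467 -0.0017] res 0.0006
side weight 225 [ 0.6597 -0.0631] res 0.0004
scene jar_tray 311 [ 0.453  -0.0543] res 0.0006
scene spool 226 [0.6347 0.055 ] res 0.0004
scene bung 178 [ 0.6448 -0.0023] res 0.0004
scene weight 146 [ 0.6578 -0.0636] res 0.0004
[ 0.45435385 -0.05529577  0.13841327] [-0.1443824   0.39594893  0.54598552]
```

Call:
servo_tool(rows=[0.045,0.028,0,0,0,0,0.065,0.04,0,0,0,0,0.075,0.045,0,0,0,0,0.07,0.043,0,0,0,0,0.0475,0.028,0,0,0,0])

```text
t: 8.85
tool_pos: [0.6363, 0.0565, 0.136]
orientation: [-3.139, -0.0, 1.572]
contact_force: [-0.2, 0.1, 0.0]
width: 0.798
grip_force: 0.0
```

Call:
servo_tool(rows=[0,0,-0.03,0,0,0,0,0,-0.04,0,0,0,0,0,-0.04,0,0,0,0,0,-0.02,0,0,0,0,0,0,0,0,0])

```text
t: 9.48
tool_pos: [0.6339, 0.0548, 0.0585]
orientation: [-3.138, -0.0, 1.57]
contact_force: [-0.6, -0.6, 0.1]
width: 0.803
grip_force: 0.0
```

Aligned; close and lift.

Call:
servo_tool(rows=[0,0,0,0,0,0,0,0,0,0,0,0,0,0,0,0,0,0,0,0,0,0,0,0,0,0,0,0,0,0], hand=0.3, force=25)

```text
t: 10.1
tool_pos: [0.6366, 0.0549, 0.0619]
orientation: [3.14, 0.0, 1.571]
contact_force: [-1.6, -0.2, 6.2]
width: 0.45
grip_force: 25.2
```

Call:
servo_tool(rows=[0,0,0.01,0,0,0,0,0,0.03,0,0,0,0,0,0.04,0,0,0,0,0,0.04,0,0,0,0,0,0.013,0,0,0])

```text
t: 10.72
tool_pos: [0.6372, 0.0551, 0.1433]
orientation: [3.137, 0.0, 1.571]
contact_force: [-1.0, 0.1, -0.2]
width: 0.451
grip_force: 25.2
```

```bash
python3 - <<'E'
from h import *
out=[]
for n in ("side","scene"):
    c=cam(n);p,d=snapshot(n); r,q=[int(x) for x in proj(c,(.636,.055,.13))]
    out.append(cv2.resize(p[max(r-60,0):max(r-60,0)+120,q-100:q+100],(500,300)))
print(sense()["tool_pos"],sense()["width"],sense()["contact_force"])
cv2.imwrite("pics/s3.png",np.vstack(out)[:,:,::-1])
E
```

```text
[0.63655708 0.0550938  0.14188301] 0.4469594029108695 [-0.20062494  0.22060881 -1.18034481]
```

View pics/s3.png

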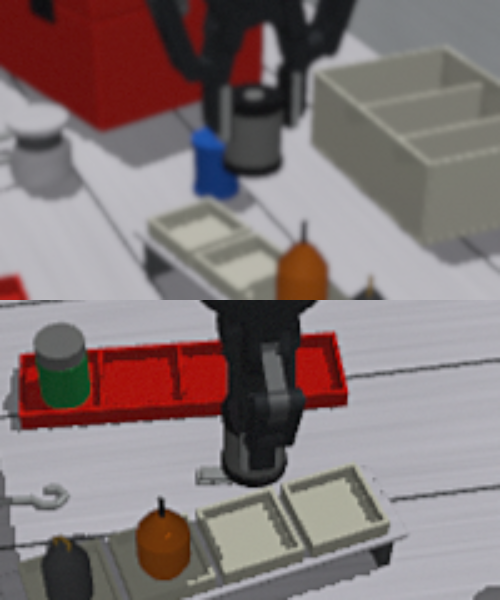

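Call:
servo_tool(rows=[-0.045,-0.013,0,0,0,0,-0.065,-0.018,0,0,0,0,-0.075,-0.022,0,0,0,0,-0.07,-0.02,0,0,0,0,-0.0425,-0.012,0,0,0,0])

```text
t: 11.45
tool_pos: [0.4545, 0.0041, 0.139]
orientation: [-3.139, -0.001, 1.57]
contact_force: [0.0, -0.0, -0.7]
width: 0.456
grip_force: 25.3
```

Call:
servo_tool(rows=[0,0,-0.03,0,0,0,0,0,-0.05,0,0,0,0,0,-0.05,0,0,0,0,0,-0.04,0,0,0,0,0,-0.01,0,0,0])

```text
t: 12.08
tool_pos: [0.4552, 0.0046, 0.0303]
orientation: [-3.137, -0.001, 1.571]
contact_force: [-0.0, 0.8, -0.6]
width: 0.45
grip_force: 25.3
```

Call:
servo_tool(rows=[0,0,-0.003,0,0,0,0,0,-0.001,0,0,0,0,0,0,0,0,0,0,0,0,0,0,0,0,0,0,0,0,0])

```text
t: 12.7
tool_pos: [0.4575, 0.0041, 0.0303]
orientation: [3.141, 0.0, 1.571]
contact_force: [0.3, -0.3, -0.6]
width: 0.45
grip_force: 25.3
```

Call:
servo_tool(rows=[0,0,-0.003,0,0,0,0,0,-0.001,0,0,0,0,0,-0.001,0,0,0,0,0,0,0,0,0,0,0,0,0,0,0])

```text
t: 13.32
tool_pos: [0.4573, 0.0041, 0.027]
orientation: [-3.142, 0.0, 1.571]
contact_force: [-0.5, -0.5, 0.7]
width: 0.453
grip_force: 25.4
```

Call:
servo_tool(rows=[0,0,-0.001,0,0,0,0,0,0,0,0,0,0,0,0,0,0,0,0,0,0,0,0,0,0,0,0,0,0,0])

```text
t: 13.95
tool_pos: [0.4573, 0.0041, 0.0269]
orientation: [-3.141, 0.0, 1.571]
contact_force: [-3.6, 0.1, 8.0]
width: 0.445
grip_force: 25.7
```

Call:
servo_tool(rows=[0,0,0,0,0,0,0,0,0,0,0,0,0,0,0,0,0,0,0,0,0,0,0,0,0,0,0,0,0,0], hand=0.8)

```text
t: 14.58
tool_pos: [0.4573, 0.0041, 0.0264]
orientation: [-3.142, -0.0, 1.571]
contact_force: [-0.5, -0.3, -0.0]
width: 0.802
grip_force: 0.0
```

Call:
servo_tool(rows=[0,0,0.03,0,0,0,0,0,0.05,0,0,0,0,0,0.05,0,0,0,0,0,0.04,0,0,0,0,0,0.02,0,0,0])

```text
t: 15.2
tool_pos: [0.458, 0.004, 0.1417]
orientation: [3.14, 0.001, 1.571]
contact_force: [0.3, -0.9, 0.2]
width: 0.801
grip_force: 0.0
```

Call:
servo_tool(rows=[0.045,-0.002,0,0,0,0,0.075,-0.002,0,0,0,0,0.08,-0.002,0,0,0,0,0.075,-0.002,0,0,0,0,0.04,-0.002,0,0,0,0])

```text
t: 15.82
tool_pos: [0.6478, -0.0019, 0.1391]
orientation: [-3.141, -0.0, 1.571]
contact_force: [0.1, -0.5, -0.5]
width: 0.806
grip_force: 0.0
```

Call:
servo_tool(rows=[0,0,0,0,0,0,0,0,-0.03,0,0,0,0,0,-0.03,0,0,0,0,0,0,0,0,0,0,0,0,0,0,0])

```text
t: 16.45
tool_pos: [0.646, -0.0019, 0.1043]
orientation: [-3.141, -0.0, 1.571]
contact_force: [-0.5, 0.1, 1.0]
width: 0.797
grip_force: 0.0
```

Down to about 0.053, close, lift.

Call:
servo_tool(rows=[0,0,-0.03,0,0,0,0,0,-0.03,0,0,0,0,0,-0.02,0,0,0,0,0,-0.006,0,0,0,0,0,0,0,0,0])

```text
t: 17.08
tool_pos: [0.6462, -0.0019, 0.0525]
orientation: [-3.141, -0.0, 1.571]
contact_force: [0.5, -0.3, -0.5]
width: 0.798
grip_force: 0.0
```

Call:
servo_tool(rows=[0,0,0,0,0,0,0,0,0,0,0,0,0,0,0,0,0,0,0,0,0,0,0,0,0,0,0,0,0,0], hand=0.25, force=25)

```text
t: 17.7
tool_pos: [0.6469, -0.002, 0.0536]
orientation: [3.14, 0.0, 1.571]
contact_force: [0.6, -0.6, 5.7]
width: 0.385
grip_force: 25.3
```

Call:
servo_tool(rows=[0,0,0.01,0,0,0,0,0,0.03,0,0,0,0,0,0.04,0,0,0,0,0,0.04,0,0,0,0,0,0.023,0,0,0])

```text
t: 18.32
tool_pos: [0.6471, -0.002, 0.1411]
orientation: [3.139, 0.001, 1.571]
contact_force: [0.2, -0.2, 0.0]
width: 0.386
grip_force: 24.9
```

```bash
python3 - <<'E'
from h import *
out=[]
for n,P in (("side",(.646,-.002,.13)),("scene",(.6,.0,.09))):
    c=cam(n);p,d=snapshot(n); r,q=[int(x) for x in proj(c,P)]
    out.append(cv2.resize(p[max(r-60,0):max(r-60,0)+120,q-100:q+100],(500,300)))
print(sense()["tool_pos"],sense()["width"],sense()["contact_force"])
cv2.imwrite("pics/s4.png",np.vstack(out)[:,:,::-1])
E
```

```text
[ 0.64758831 -0.00208264  0.14111167] 0.3800196741944402 [0.52051831 0.49116593 0.13310981]
```

View pics/s4.png

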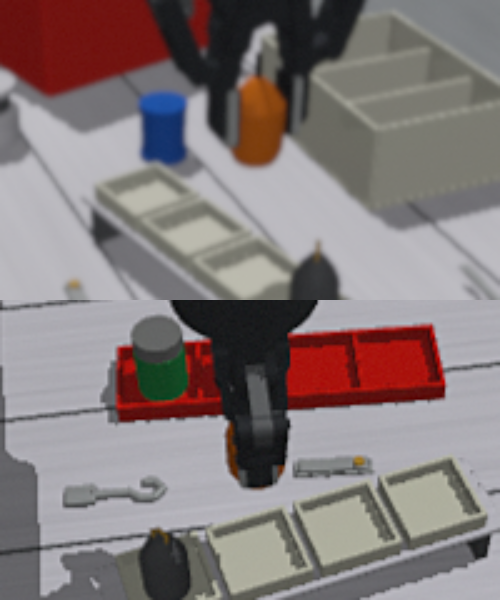

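Call:
servo_tool(rows=[-0.047,0.017,0,0,0,0,-0.068,0.024,0,0,0,0,-0.076,0.027,0,0,0,0,-0.071,0.025,0,0,0,0,-0.047,0.017,0,0,0,0])

```text
t: 19.05
tool_pos: [0.4582, 0.0649, 0.1374]
orientation: [-3.139, -0.0, 1.571]
contact_force: [-0.0, -0.1, 0.1]
width: 0.381
grip_force: 25.0
```

Call:
servo_tool(rows=[0,0,-0.02,0,0,0,0,0,-0.045,0,0,0,0,0,-0.05,0,0,0,0,0,-0.045,0,0,0,0,0,-0.02,0,0,0])

```text
t: 19.68
tool_pos: [0.46, 0.0639, 0.0283]
orientation: [-3.138, -0.0, 1.57]
contact_force: [0.2, 0.1, -0.9]
width: 0.384
grip_force: 25.0
```

Call:
servo_tool(rows=[0,0,-0.01,0,0,0,0,0,-0.004,0,0,0,0,0,0,0,0,0,0,0,0,0,0,0,0,0,0,0,0,0])

```text
t: 20.3
tool_pos: [0.4613, 0.0641, 0.0227]
orientation: [3.141, 0.0, 1.571]
contact_force: [-0.9, -0.0, -0.2]
width: 0.383
grip_force: 25.0
```

Call:
servo_tool(rows=[0,0,-0.003,0,0,0,0,0,-0.0015,0,0,0,0,0,-0.0015,0,0,0,0,0,0,0,0,0,0,0,0,0,0,0])

```text
t: 20.92
tool_pos: [0.4609, 0.0641, 0.0186]
orientation: [-3.142, -0.0, 1.571]
contact_force: [-0.2, 0.9, 2.2]
width: 0.382
grip_force: 25.2
```

Call:
servo_tool(rows=[0,0,-0.0005,0,0,0,0,0,0,0,0,0,0,0,0,0,0,0,0,0,0,0,0,0,0,0,0,0,0,0], hand=0.8)

```text
t: 21.55
tool_pos: [0.4609, 0.0641, 0.0183]
orientation: [-3.142, -0.0, 1.571]
contact_force: [-0.4, -0.1, -0.5]
width: 0.802
grip_force: 0.0
```

Call:
servo_tool(rows=[0,0,0.03,0,0,0,0,0,0.05,0,0,0,0,0,0.05,0,0,0,0,0,0.05,0,0,0,0,0,0.02,0,0,0])

```text
t: 22.18
tool_pos: [0.462, 0.064, 0.14]
orientation: [3.138, 0.0, 1.571]
contact_force: [0.4, -1.0, -0.7]
width: 0.801
grip_force: 0.0
```

Call:
servo_tool(rows=[0.05,-0.032,0,0,0,0,0.074,-0.048,0,0,0,0,0.083,-0.053,0,0,0,0,0.074,-0.047,0,0,0,0,0.05,-0.032,0,0,0,0])

```text
t: 22.8
tool_pos: [0.6607, -0.0646, 0.1367]
orientation: [-3.14, -0.0, 1.57]
contact_force: [0.8, 1.2, -0.3]
width: 0.795
grip_force: 0.0
```

Call:
servo_tool(rows=[0,0,0,0,0,0,0,0,-0.03,0,0,0,0,0,-0.03,0,0,0,0,0,0,0,0,0,0,0,0,0,0,0])

```text
t: 23.42
tool_pos: [0.6593, -0.0627, 0.1022]
orientation: [-3.141, -0.0, 1.571]
contact_force: [0.3, -0.0, 0.8]
width: 0.802
grip_force: 0.0
```

Call:
servo_tool(rows=[0,0,-0.03,0,0,0,0,0,-0.03,0,0,0,0,0,-0.02,0,0,0,0,0,-0.004,0,0,0,0,0,0,0,0,0])

```text
t: 24.05
tool_pos: [0.6596, -0.0631, 0.0517]
orientation: [-3.141, -0.0, 1.571]
contact_force: [-0.3, 0.5, 0.4]
width: 0.802
grip_force: 0.0
```

Call:
servo_tool(rows=[0,0,0,0,0,0,0,0,0,0,0,0,0,0,0,0,0,0,0,0,0,0,0,0,0,0,0,0,0,0], hand=0.2, force=35)

```text
t: 24.68
tool_pos: [0.66, -0.0632, 0.0527]
orientation: [3.14, 0.0, 1.571]
contact_force: [-0.5, 0.2, 5.1]
width: 0.336
grip_force: 35.2
```

Call:
servo_tool(rows=[0,0,0.01,0,0,0,0,0,0.03,0,0,0,0,0,0.04,0,0,0,0,0,0.04,0,0,0,0,0,0.023,0,0,0])

```text
t: 25.3
tool_pos: [0.6603, -0.0632, 0.1401]
orientation: [3.139, 0.001, 1.571]
contact_force: [0.7, -0.2, -1.6]
width: 0.334
grip_force: 34.7
```

```bash
python3 - <<'E'
from h import *
out=[]
for n,P in (("side",(.659,-.063,.13)),("scene",(.6,-.02,.09))):
    c=cam(n);p,d=snapshot(n); r,q=[int(x) for x in proj(c,P)]
    out.append(cv2.resize(p[max(r-60,0):max(r-60,0)+120,q-100:q+100],(500,300)))
print(sense()["tool_pos"],sense()["width"],sense()["contact_force"])
cv2.imwrite("pics/s5.png",np.vstack(out)[:,:,::-1])
E
```

```text
[ 0.66078021 -0.06340279  0.14021817] 0.33554034820376966 [ 0.67486815 -0.34862909 -1.01707288]
```

View pics/s5.png

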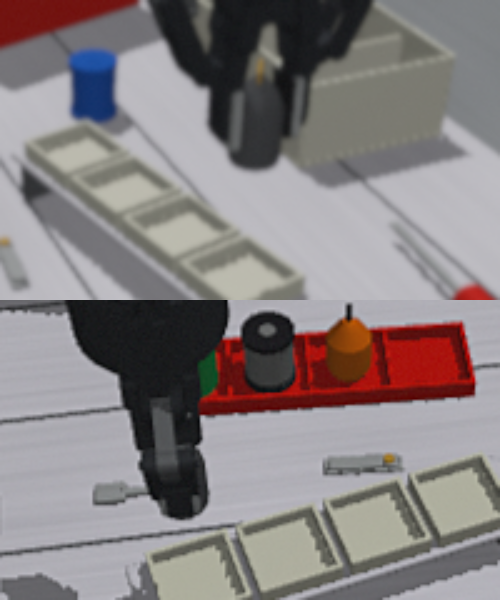

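Call:
servo_tool(rows=[-0.05,0.048,0,0,0,0,-0.07,0.067,0,0,0,0,-0.072,0.069,0,0,0,0,-0.072,0.069,0,0,0,0,-0.061,0.0585,0,0,0,0])

```text
t: 26.02
tool_pos: [0.4619, 0.1251, 0.1367]
orientation: [-3.14, -0.0, 1.571]
contact_force: [0.2, 1.2, -1.4]
width: 0.336
grip_force: 34.9
```

Call:
servo_tool(rows=[0,0,0,0,0,0,0,0,-0.03,0,0,0,0,0,-0.04,0,0,0,0,0,-0.03,0,0,0,0,0,0,0,0,0])

```text
t: 26.65
tool_pos: [0.4635, 0.1231, 0.076]
orientation: [-3.138, 0.0, 1.57]
contact_force: [-0.7, -0.3, -1.0]
width: 0.332
grip_force: 35.0
```

Call:
servo_tool(rows=[0,0,-0.03,0,0,0,0,0,-0.03,0,0,0,0,0,-0.02,0,0,0,0,0,-0.01,0,0,0,0,0,0,0,0,0])

```text
t: 27.28
tool_pos: [0.4646, 0.1237, 0.0237]
orientation: [-3.141, 0.0, 1.571]
contact_force: [-0.0, -0.3, -1.9]
width: 0.338
grip_force: 35.0
```

Call:
servo_tool(rows=[0,0,-0.002,0,0,0,0,0,-0.001,0,0,0,0,0,0,0,0,0,0,0,0,0,0,0,0,0,0,0,0,0])

```text
t: 27.9
tool_pos: [0.4645, 0.1238, 0.022]
orientation: [3.141, -0.0, 1.571]
contact_force: [-0.4, 0.2, -1.1]
width: 0.337
grip_force: 35.0
```

Call:
servo_tool(rows=[0,0,-0.003,0,0,0,0,0,-0.002,0,0,0,0,0,-0.001,0,0,0,0,0,0,0,0,0,0,0,0,0,0,0])

```text
t: 28.52
tool_pos: [0.4645, 0.1238, 0.0183]
orientation: [3.142, 0.0, 1.571]
contact_force: [0.2, -0.4, -1.5]
width: 0.336
grip_force: 35.0
```

Call:
servo_tool(rows=[0,0,-0.001,0,0,0,0,0,0,0,0,0,0,0,0,0,0,0,0,0,0,0,0,0,0,0,0,0,0,0])

```text
t: 29.15
tool_pos: [0.4646, 0.1238, 0.0177]
orientation: [3.142, 0.0, 1.571]
contact_force: [-0.0, -0.3, -1.7]
width: 0.331
grip_force: 35.0
```

Call:
servo_tool(rows=[0,0,-0.001,0,0,0,0,0,0,0,0,0,0,0,0,0,0,0,0,0,0,0,0,0,0,0,0,0,0,0])

```text
t: 29.78
tool_pos: [0.4646, 0.1238, 0.0177]
orientation: [-3.142, 0.0, 1.571]
contact_force: [-2.4, -0.2, 7.3]
width: 0.338
grip_force: 35.8
```

Floor contact; release and retreat.

Call:
servo_tool(rows=[0,0,0,0,0,0,0,0,0,0,0,0,0,0,0,0,0,0,0,0,0,0,0,0,0,0,0,0,0,0], hand=0.8)

```text
t: 30.4
tool_pos: [0.4645, 0.1238, 0.017]
orientation: [-3.142, -0.0, 1.571]
contact_force: [0.0, 0.3, -0.4]
width: 0.801
grip_force: 0.0
```

Call:
servo_tool(rows=[0,0,0.03,0,0,0,0,0,0.05,0,0,0,0,0,0.06,0,0,0,0,0,0.06,0,0,0,0,0,0.05,0,0,0])

```text
t: 31.02
tool_pos: [0.4647, 0.1238, 0.1686]
orientation: [3.14, 0.0, 1.571]
contact_force: [-0.2, 0.8, -0.2]
width: 0.798
grip_force: 0.0
```

Call:
servo_tool(rows=[0.04,0,0.03,0,0,0,0.06,0,0.03,0,0,0,0.06,0,0,0,0,0,0.04,0,0,0,0,0,0,0,0,0,0,0])

```text
t: 31.65
tool_pos: [0.5853, 0.1235, 0.2026]
orientation: [-3.141, 0.0, 1.57]
contact_force: [0.9, -1.1, -0.2]
width: 0.801
grip_force: 0.0
```

```bash
python3 - <<'E'
from h import *
out=[]
for n in ("side","wrist"):
    c=cam(n);p,d=snapshot(n); r,q=[int(x) for x in proj(c,(.46,.034,.03))]
    r=min(max(r,80),320); q=min(max(q,133),507)
    out.append(cv2.resize(p[r-80:r+80,q-133:q+133],(498,300)))
    w=cloud(c,d)
    for nm,g,z in (("jar",(.455,-.055),.059),("spool",(.458,.004),.052),("bung",(.461,.064),.072),("weight",(.465,.124),.066)):
        m=(np.hypot(w[...,0]-g[0],w[...,1]-g[1])<.025)&(w[...,2]>.03)&(w[...,2]<.1)
        if m.sum(): print(n,nm,m.sum(),"top",round(float(np.nanpercentile(w[m][:,2],99)),4),"exp",z,np.round(w[m].mean(0),3))
print(sense()["tool_pos"],sense()["contact_force"])
cv2.imwrite("pics/s6.png",np.vstack(out)[:,:,::-1])
E
```

```text
side jar 741 top 0.0591 exp 0.059 [ 0.453 -0.062  0.05 ]
side spool 515 top 0.0523 exp 0.052 [ 0.456 -0.001  0.048]
side bung 335 top 0.0703 exp 0.072 [0.459 0.056 0.045]
side weight 240 top 0.0633 exp 0.066 [0.463 0.116 0.044]
wrist bung 949 top 0.0719 exp 0.072 [0.466 0.07  0.047]
wrist weight 791 top 0.0659 exp 0.066 [0.47  0.128 0.047]
[0.58358706 0.12386632 0.20246708] [ 0.12977048 -0.04576168  0.06757117]
```

View pics/s6.png

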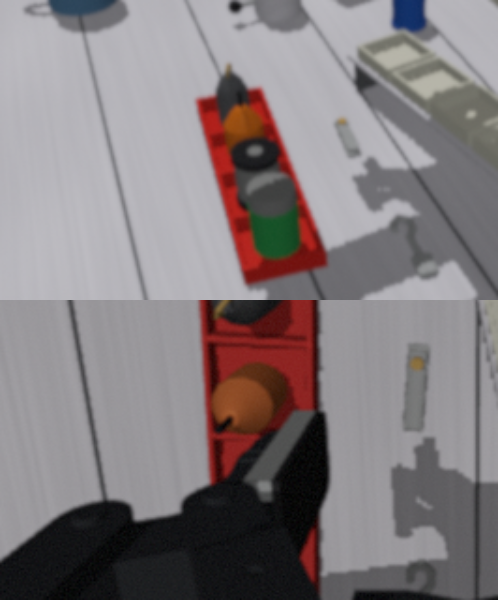

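All four pieces stand upright in the tray at the expected heights (side view, weight at px ~(100,230) down to the jar at ~(220,272)), and nothing else has been disturbed.

```bash
python3 -c "
from plant import *
print(job_done())"
```

```text
the job is handed in; nothing more can be done
None
```

All four pieces stand upright in the tray in reverse order (seen from the robot, left to right: weight, bung, spool, jar), each set down under control, and the job was handed in at about 32 s.

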